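# Turn the parts carousel to the tee

### The job

With the fingertips, gently push the parts carousel round by its rim until the tee fitting on it stands at the front, squarely in line with the pointer on the foot, then leave it at rest there. Do not touch the fittings: all of them stay standing in their bays. Leave the other things on the bench where they are.

Things in the scene. Friction and masses are not known exactly. Their poses are not given: they have to be found in the camera images.
- foot: Fixed dark steel foot of the parts carousel. Origin on the bench on the turning axis. Its own -x axis is the FRONT: a flat dark pointer bar (22 mm wide, 8 mm high) sticks out along it from under the platter, ending in a flat triangle (12 mm high) centred 185 mm from the axis. It faces the robot's side, turned by up to about 30 degrees
- platter: Grey turning disc on the foot's axis, radius 122 mm, top face 36 mm above the bench, turns both ways; light drag (about 1 N at the rim), does not coast. Origin on the axis at bench height, z up. Six bays parted by radial walls up to 56 mm above the bench, hub 48 mm wide to 64 mm; a fitting in each bay, 80 mm from the axis, at own angles 0, 60, .. 300 degrees from its x axis, in any order
- tab (a point): One of six alike upright finger tabs on the platter's rim, the one at own angle 30 degrees (others each 60 degrees on, between the bays). Point: its middle, 138 mm from the axis, 40 mm above the bench. Each tab is 10 mm thick, reaches from 120 to 156 mm from the axis and from 24 to 56 mm above the bench; outside the disc between tabs is free space
- tee: The tee fitting: the only T-shaped one. Stands on a 34 mm hexagon foot; a 27 mm cube body at the top with two level arms pointing opposite ways (along its own +y and -y), 66 mm from end to end, 27 mm thick; 48 mm tall, 0.12 kg. Loose, stands upright in a bay of the carousel; origin at the centre of its underside (36 mm above the bench).
- elbow: Elbow fitting: like the tee but with ONE level arm (own +y), reaching 33 mm; 48 mm tall. Loose, stands upright in a bay of the carousel; origin at the centre of its underside (36 mm above the bench).
- nipple: Straight nipple: upright threaded tube 24 mm thick with a 38 mm hexagon in the middle, 44 mm tall. Loose, stands upright in a bay of the carousel; origin at the centre of its underside (36 mm above the bench).
- cap_nut: Low domed cap nut, 42 mm hexagon, 27 mm tall. Loose, stands upright in a bay of the carousel; origin at the centre of its underside (36 mm above the bench).
- sleeve: Smooth sleeve, 26 mm thick, on a 34 mm hexagon foot, 46 mm tall. Loose, stands upright in a bay of the carousel; origin at the centre of its underside (36 mm above the bench).
- plug: Threaded plug, 26 mm thick, on a 34 mm hexagon foot, with a grey plastic protecting cap, 42 mm tall. Loose, stands upright in a bay of the carousel; origin at the centre of its underside (36 mm above the bench).
- wrench: Open-ended steel wrench 180 mm long, lying on the bench. Loose bystander; origin at its underside.
- jar: Jar with black lid, 60 mm thick, 75 mm tall. Loose bystander; origin at its underside.
- coupling: Coupling standing on the bench, 48 mm hexagon, blue plastic cap, 66 mm tall. Loose bystander; origin at its underside.
- ring_nut: Square steel nut 44 x 44 x 18 mm lying on the bench. Loose bystander; origin at its underside.
- pipe_stub: Pipe stub standing on the bench, 44 mm hexagon foot, 50 mm tall. Loose bystander; origin at its underside.
- cup: Open steel cup, 70 mm wide, 80 mm tall. Loose bystander; origin at its underside.
Things that resemble listed ones, but are neither listed nor needed, are in the scene too. Leave any orange or red look-alike of the elbow alone.

How it is judged (in metres and radians):
On the way:
1. the fingertips push the carousel round at its rim (contact force between the fingers and platter above 0.2 N and horizontal distance between the grasp point and platter above 0.09 m).
At the end, for the whole second after the job is handed in: The tee stands in front of the axis, its centre within 13 mm to either side of the pointer's line; the platter is at rest (under 0.05 rad/s); all six fittings stand upright (within 0.15 rad) on the platter, 50 to 110 mm from the axis (x of tee in the frame of foot below -0.05 m and y of tee in the frame of foot between -0.013 and 0.013 m and angular speed of platter below 0.05 rad/s and horizontal distance between tee and platter between 0.05 and 0.11 m and angle between each of tee, elbow, nipple, cap_nut, sleeve, plug's own z axis and vertical below 0.15 rad and height (world z) of tee between 0.03 and 0.045 m and horizontal distance between elbow and platter between 0.05 and 0.11 m and height (world z) of elbow between 0.03 and 0.045 m and horizontal distance between nipple and platter between 0.05 and 0.11 m and height (world z) of nipple between 0.03 and 0.045 m and horizontal distance between cap_nut and platter between 0.05 and 0.11 m and height (world z) of cap_nut between 0.03 and 0.045 m and horizontal distance between sleeve and platter between 0.05 and 0.11 m and height (world z) of sleeve between 0.03 and 0.045 m and horizontal distance between plug and platter between 0.05 and 0.11 m and height (world z) of plug between 0.03 and 0.045 m); the robot touches nothing.
It fails at once if a fitting is touched by the robot (over 1 N) (contact force between any of the fingers, the arm and tee above 1 N or contact force between any of the fingers, the arm and elbow above 1 N or contact force between any of the fingers, the arm and nipple above 1 N or contact force between any of the fingers, the arm and cap_nut above 1 N or contact force between any of the fingers, the arm and sleeve above 1 N or contact force between any of the fingers, the arm and plug above 1 N).
It fails at once if a fitting is lifted or toppled (height (world z) of any of tee, elbow, nipple, cap_nut, sleeve, plug above 0.055 m or angle between any of tee, elbow, nipple, cap_nut, sleeve, plug's own z axis and vertical above 0.4 rad).
It fails at once if the carousel is pushed elsewhere than at its rim (contact force between the fingers and platter above 1 N and horizontal distance between the grasp point and platter below 0.08 m).
It fails at once if the carousel is flung round (over 2.5 rad/s) (angular speed of platter above 2.5 rad/s).
It fails at once if something else on the bench is shifted by more than 20 mm (distance of any of wrench, jar, coupling, ring_nut, pipe_stub, cup from where it was at the start of the episode above 0.02 m).
It also fails if it takes over 64 s, if anything falls off the work surface, if the arm or the gripper's body presses on something with over 40 N, if the wrist force passes 120 N, or if a joint passes its speed limit or range.

### The arm

A 6-joint arm with a two-finger parallel gripper is mounted at the origin on the work surface. World frame = base frame: x ahead of the robot, y to its left, z up, the work surface at z = 0. Lengths are in mm, angles in rad, forces in N, time in s.
With the tool pointing down it reaches from about 400 to 825 mm from the base axis. Payload 7 kg.
Tool frame: the origin (TCP) lies at the very end of the fingers, on their centre line; the grasp point (between the pads) lies 19 mm behind it; y points along the fingers, z is the direction in which the jaws open and shut, and the axes are right-handed (so a half turn about y gives the same grasp; the last joint's range is limited). The gripper opens to 85 mm and grips with 20 to 120 N. Pads are 22 mm wide; open, the fingers measure 114 mm over their backs; the gripper's body (76 mm by 85 mm) begins 54 mm behind the grasp point. The pads swing forward as they close: fully open they stand 13 mm farther back than shut.
Start: joints at [1.52, 0.359, 0.012, 0, -1.224, -0.288], TCP at [224.348, 636.603, 231.302] pointing down, gripper open.
Joint ranges: [-3.07, 3.07], [-1.43, 2.12], [-1.02, 1.25], [-3.03, 1.67], [-3.05, -0], [-3.03, 3.03]. Speed limits (rad/s): [2.39, 2.39, 3.01, 3.14, 3.14, 3.14].

### API

Orientations are given as a rotation vector (axis times angle).
In Python, from plant import env, vision, job gives the robot as it stands. The module is installed in compiled form; this text tells all that it offers.
- The arm moves only by the tool arm_command, never from a script. Its argument "commands" is a list of rows, each an object with "dp": the shift along the tool's x, y, z in cm, a list of three; "rotation": the turn, a rotation vector about the tool's x, y, z in degrees, a list of three. In form: [{"dp": [dx, dy, dz], "rotation": [ax, ay, az]}, ...]. A call has 1 to 10 rows; each row is the pose to reach, as a shift and turn from the pose commanded when the call began, along the tool's axes at that moment; what a row does not reach only later rows make up. A row lasts 1/10 s, in which the tool goes at most 50 mm and 8.59 degrees, less where a joint would pass 70% of its speed; a pose out of reach is approached as far as the arm can. A call with a gripper value outside its range is refused whole. "claw" is the opening in per cent of the stroke, from 0 (shut) to 100 (fully open), set as the call begins (left out, the last holds). The fingers move at their own pace and stop on an object; "grip_force" is the grip in N (left out, the last holds). Time passes only in rows, so rows that repeat a pose let the fingers close. It gives the time, the measured TCP pose, the force and the opening at its end, in the units of the state.
- env.observe(): the state, without advancing time (a new reading comes with each control period).
- vision.capture(name): name is "side" or "top" or "wrist"; returns the picture (480x640x3 uint8, blue, green, red); there is no depth.
- vision.camera_params(name): a dict with "fx", "fy", "cx", "cy" (pixels), "origin" and "rotation" of the camera in the world. Camera axes: x right, y up, looking along -z (the intrinsics and any distortion apply to the point x, -y, -z); pixel columns grow to the right and rows downward; lengths in mm; the calibration is good to about 2 mm. The wrist camera is an equidistant fisheye: a pixel r from the principal point sees the ray r / f radians off the axis. A picture is of the moment at which its call begins: read the wrist's pose just before it. camera_params takes no time and is no camera call; for the wrist camera it gives the pose at the moment of the call.
- job.sign_off(): hands the job in, once; it reports no verdict.
The state is a dict: "clock": time; "qpos": joint angles; "qd": joint speeds; "tau": joint torques, N m; "position": TCP position; "eef_rot": TCP orientation; "ft_force": force on the tool from outside, world axes, zero at the start; "torque": the same for the moment, N m; "finger_gap": finger opening in mm.
Only numpy, scipy, OpenCV 4.12 (cv2) and the standard library are available. Lean on these libraries where they do the work, as an engineer would, in place of code of your own. Each camera call takes 0.05 s, during which the arm holds its last target.

## Working session

There is one attempt and no reset: what is moved stays moved. The work goes in short steps, Python scripts to look and compute and a tool call to move; the robot and the scene stay as the last step left them, time stands still between calls to the robot, and variables do not carry over. Pictures are saved under pics/ and viewed, and the job is handed in when it is done.

Besides the shell and the picture viewer there is one more tool, called after "Call:" as name([rows], argument=value, ...), one row to a line, values as JSON. arm_command: Moves the arm, as the interface text tells. Its arguments: {"type":"object","properties":{"commands":{"type":"array"},"claw":{"type":"number"},"grip_force":{"type":"number"}},"required":["commands"]}

```bash
mkdir -p pics
python3 - <<'E'
from plant import env,vision,job
import cv2
s=env.observe();print(s)
for n in("top","side"):
    im=vision.capture(n);cv2.imwrite(f"pics/{n}0.png",im)
    print(n,vision.camera_params(n))
E
```

```text
{'clock': 0.0, 'qpos': array([ 1.52008910e+00,  3.59382488e-01,  1.10557021e-02, -3.75847789e-04,
       -1.22406924e+00, -2.88081023e-01]), 'qd': array([-0.00108311, -0.00050077, -0.00204444, -0.00029883,  0.00173919,
        0.00015275]), 'tau': array([-1.37707957e-03, -5.83323061e+01,  2.93429267e+01,  6.93713710e+00,
       -5.72474120e-03, -3.74017361e-06]), 'position': array([224.20086027, 636.1712199 , 230.36050474]), 'eef_rot': array([-0.34844151, -2.03578068,  2.03915062]), 'ft_force': array([0.1709306 , 0.30668098, 0.93691321]), 'torque': array([0.00854989, 0.00665928, 0.02613676]), 'finger_gap': 85.5098389937148}
top {'fx': 552.4330242790177, 'fy': 552.4330242790177, 'cx': 304.39664172454775, 'cy': 234.07726420868278, 'origin': array([ 430.47595407,   -8.63897812, 1262.33090726]), 'rotation': array([ 0.09720542, -0.10279452, -1.54545766])}
side {'fx': 501.61645405693906, 'fy': 501.61645405693906, 'cx': 315.5007924976728, 'cy': 242.63099188959475, 'origin': array([ 252.04388311, -722.20790124,  655.98168111]), 'rotation': array([ 0.90987636, -0.2032583 , -0.37979218])}
```

View pics/top0.png

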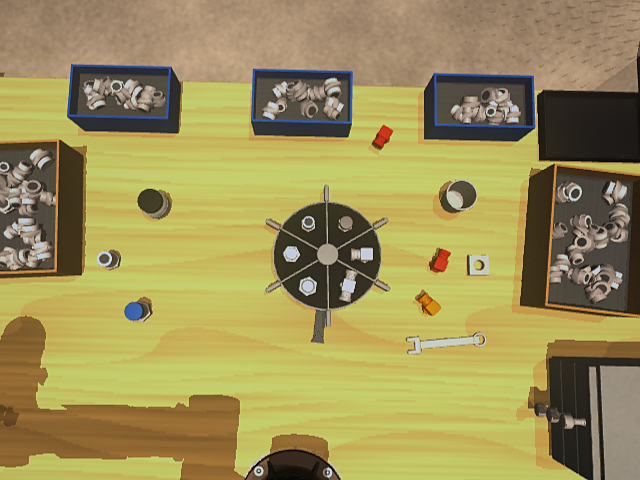

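View pics/side0.png

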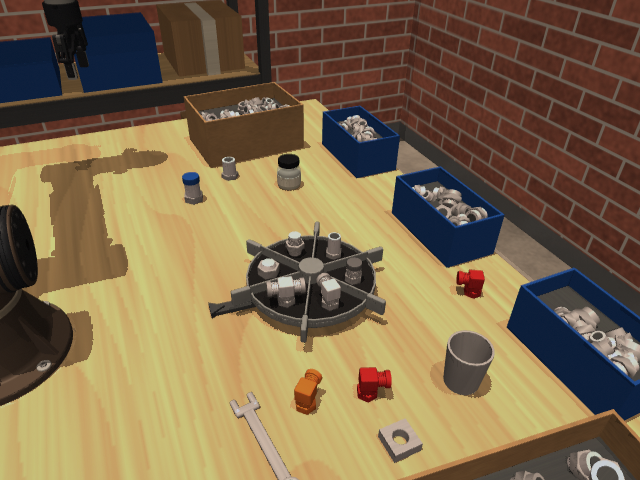

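```bash
cat > h.py <<'E'
import numpy as np,cv2
from scipy.spatial.transform import Rotation as R
from plant import env,vision,job
def ray(n,u,v,z):
    p=vision.camera_params(n);d=np.array([(u-p['cx'])/p['fx'],-(v-p['cy'])/p['fy'],-1])
    d=R.from_rotvec(p['rotation']).apply(d);o=np.array(p['origin']);return o+d*(z-o[2])/d[2]
def proj(n,P):
    p=vision.camera_params(n);c=R.from_rotvec(p['rotation']).inv().apply(np.atleast_2d(P)-p['origin'])
    return np.c_[p['cx']-p['fx']*c[:,0]/c[:,2],p['cy']+p['fy']*c[:,1]/c[:,2]]
E
python3 - <<'E'
from h import *
t=cv2.imread('pics/top0.png');cv2.imwrite('pics/c1.png',cv2.resize(t[170:360,250:500],None,fx=3.1,fy=3.1,interpolation=cv2.INTER_CUBIC))
t=cv2.imread('pics/side0.png');cv2.imwrite('pics/c2.png',cv2.resize(t[215:350,200:400],None,fx=4,fy=4,interpolation=cv2.INTER_CUBIC))
E
```

```text
(no output)
```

View pics/c1.png

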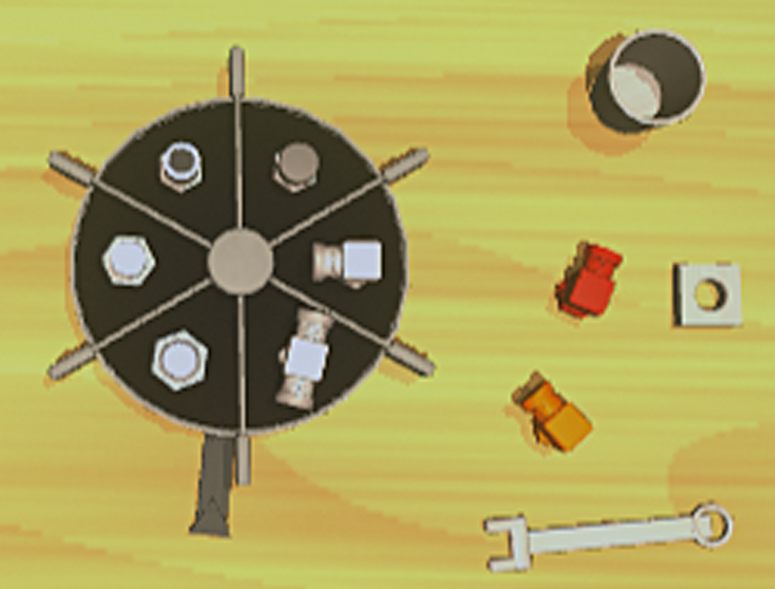

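View pics/c2.png

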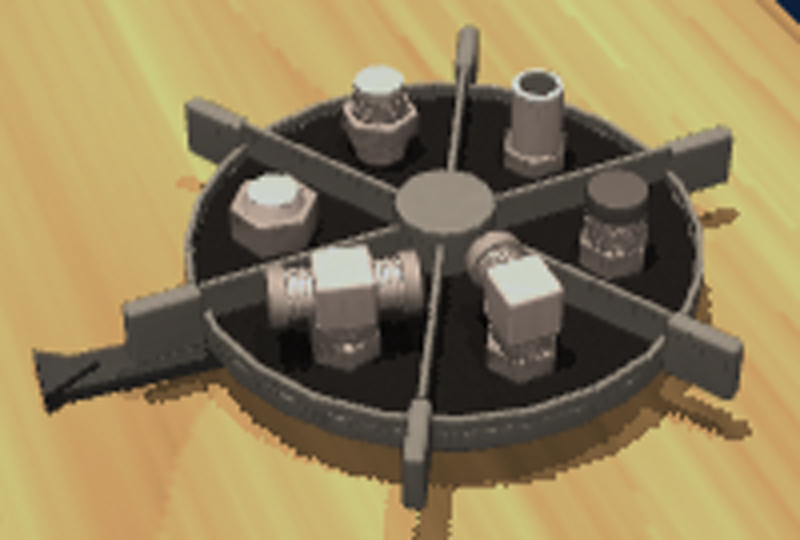

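Candidates for the tee in the top view are the tee (348,285), with arms both ways; the elbow (366,254), with one arm; and the red and orange look-alikes on the bench (440,260), (428,303) and (383,137). The tee at (348,285) is the only T-shape, and the side crop confirms it.

```bash
python3 - <<'E'
from h import *
t=lambda u,v,z:ray('top',250+u/3.1,170+v/3.1,z)[:2]
s=lambda u,v,z:ray('side',200+u/4,215+v/4,z)[:2]
hub=t(241,261,64);print('hub',hub,s(445,203,64))
g=cv2.imread('pics/top0.png')
c=hub
for n,u,v in(('tabTop',237,52),('UR',424,155),('LR',430,371),('bot',244,480),('LL',53,374),('UL',53,157)):
    p=t(u,v,56)-c;print(n,p.round(1),np.hypot(*p).round(1),np.degrees(np.arctan2(p[1],p[0])).round(1))
for n,q in(('tee',t(307,357,84)),('tee side',s(345,270,84)),('elbow',t(362,261,84)),('ptr tri',t(210,520,12)),('ptr end L',t(190,533,12)),('ptr end R',t(229,534,12)),('bar mid',t(215,470,8)),('side pt',s(50,380,12))):
    p=q-c;print(n,q.round(1),p.round(1),np.hypot(*p).round(1),np.degrees(np.arctan2(p[1],p[0])).round(1))
print(t(460,545,0))
s=env.observe();print(R.from_rotvec(s['eef_rot']).as_matrix().round(3))
E
python3 - <<'E'
import cv2
t=cv2.imread('pics/top0.png');cv2.imwrite('pics/c3.png',cv2.resize(t[250:350,280:380],None,fx=6,fy=6,interpolation=cv2.INTER_CUBIC))
E
```

```text
hub [541.46619349 -62.98630203] [540.47339879 -66.71833845]
tabTop [151.3   5.1] 151.4 1.9
UR [  79.6 -129.5] 152.0 -58.4
LR [ -73.6 -134.3] 153.2 -118.7
bot [-152.1   -5.1] 152.2 -178.1
LL [-81.8 130. ] 153.6 122.2
UL [ 72.  134.8] 152.8 61.9
tee [ 474.6 -108.5] [-66.9 -45.5] 80.9 -145.8
tee side [ 473.4 -113.4] [-68.1 -50.5] 84.7 -143.5
elbow [ 541.6 -145.7] [  0.1 -82.7] 82.7 -89.9
ptr tri [358.9 -46.3] [-182.5   16.7] 183.3 174.8
ptr end L [349.4 -32.1] [-192.    30.9] 194.5 170.9
ptr end R [349.4 -60.1] [-192.1    2.8] 192.1 179.2
bar mid [394.4 -49.3] [-147.    13.6] 147.7 174.7
side pt [351.8 -54.5] [-189.7    8.5] 189.9 177.4
[ 344.4880633  -228.23383688]
[[-0.943 -0.    -0.332]
 [ 0.332 -0.001 -0.943]
 [-0.    -1.     0.001]]
```

View pics/c3.png

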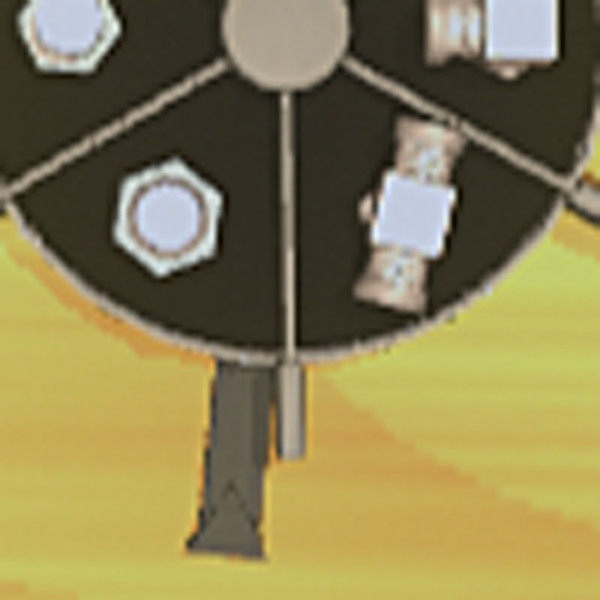

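Call:
arm_command([
  {"dp": [-3.2,0,2.3],"rotation": [0,-1,0]},
  {"dp": [-6.4,0,4.6],"rotation": [0,-2,0]},
  {"dp": [-9.6,0,7.0],"rotation": [0,-3,0]},
  {"dp": [-12.8,0,9.3],"rotation": [0,-4,0]},
  {"dp": [-16,0,11.6],"rotation": [0,-5,0]},
  {"dp": [-19.2,0,13.9],"rotation": [0,-6,0]},
  {"dp": [-22.4,0,16.2],"rotation": [0,-7,0]},
  {"dp": [-25.6,0,18.6],"rotation": [0,-8,0]},
  {"dp": [-28.8,0,20.9],"rotation": [0,-9,0]},
  {"dp": [-32,0,23.2],"rotation": [0,-10,0]},
], claw=0, grip_force=20)

```text
clock: 1.1
position: [449.5, 309.9, 231.2]
eef_rot: [-0.175, -2.136, 2.136]
ft_force: [0.9, -0.0, 0.5]
finger_gap: 0.1
```

```bash
cat >> h.py <<'E'
def to(x,y,z):
    s=env.observe();M=R.from_rotvec(s['eef_rot']).as_matrix();print(s['clock'],s['position'].round(1),s['finger_gap'],s['ft_force'].round(2),'xang',np.degrees(np.arctan2(M[1,0],M[0,0])).round(1),'down',M[:,1].round(3))
    print('dp cm',(M.T@(np.array([x,y,z])-s['position'])/10).round(2))
E
python3 -c "
from h import *
to(673,-15,230)"
```

```text
1.1 [449.5 309.9 231.2] 0.08691791355436673 [ 0.87 -0.    0.52] xang 170.6 down [-0. -0. -1.]
dp cm [-27.33   0.12  28.42]
```

Call:
arm_command([
  {"dp": [-2.7,0,2.8],"rotation": [0,0,0]},
  {"dp": [-5.5,0,5.7],"rotation": [0,0,0]},
  {"dp": [-8.2,0,8.5],"rotation": [0,0,0]},
  {"dp": [-10.9,0,11.4],"rotation": [0,0,0]},
  {"dp": [-13.6,0,14.2],"rotation": [0,0,0]},
  {"dp": [-16.4,0,17.0],"rotation": [0,0,0]},
  {"dp": [-19.1,0,19.9],"rotation": [0,0,0]},
  {"dp": [-21.9,0,22.7],"rotation": [0,0,0]},
  {"dp": [-24.6,0,25.6],"rotation": [0,0,0]},
  {"dp": [-27.3,0,28.4],"rotation": [0,0,0]},
])

```text
clock: 2.1
position: [672.4, -14.9, 230.8]
eef_rot: [-0.175, -2.135, 2.135]
ft_force: [1.1, 0.5, 0.6]
finger_gap: 0.2
```

```bash
python3 -c "
from h import *
for n in ('top','side'): cv2.imwrite('pics/%s1.png'%n,vision.capture(n))
print(proj('top',[[674,-13,36]]),proj('side',[[674,-13,36]]))
to(674,-13,31)"
```

```text
[[306.04774116 196.33842715]] [[360.51856466 244.67227213]]
2.2 [673.3 -17.2 229.7] -0.08233982536239484 [-0.27  0.14  0.1 ] xang 170.4 down [-0.002 -0.001 -1.   ]
dp cm [-0.03 19.87 -0.45]
```

View pics/side1.png

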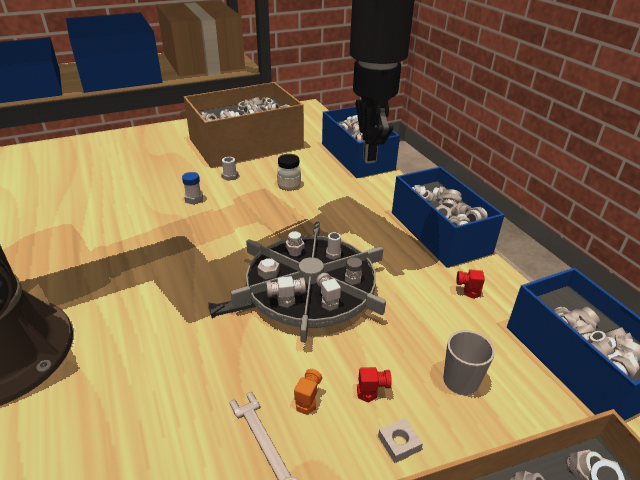

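The finger hangs at (371,155) in the side view. The descent spot (360,245) is free space just beside the rim, between the far tab (370,253) and the one at (317,230).

Call:
arm_command([
  {"dp": [0,2.5,-0.2],"rotation": [0,0,0]},
  {"dp": [0,5,-0.3],"rotation": [0,0,0]},
  {"dp": [0,7.5,-0.3],"rotation": [0,0,0]},
  {"dp": [0,10,-0.3],"rotation": [0,0,0]},
  {"dp": [0,12.5,-0.3],"rotation": [0,0,0]},
  {"dp": [0,15,-0.3],"rotation": [0,0,0]},
  {"dp": [0,17,-0.3],"rotation": [0,0,0]},
  {"dp": [0,18.5,-0.3],"rotation": [0,0,0]},
  {"dp": [0,19.8,-0.3],"rotation": [0,0,0]},
  {"dp": [0,19.8,-0.3],"rotation": [0,0,0]},
])

```text
clock: 3.2
position: [671.3, -10.5, 31.4]
eef_rot: [-0.173, -2.134, 2.135]
ft_force: [0.2, -0.6, 0.3]
finger_gap: -0.3
```

```bash
python3 -c "
from h import *
a=cv2.imread
for n,b in (('top',(170,360,230,430)),('side',(180,350,220,440))): im=vision.capture(n);cv2.imwrite('pics/%s2.png'%n,cv2.resize(im[b[0]:b[1],b[2]:b[3]],None,fx=3,fy=3))
c=np.array([541.5,-63])
for a in (10,0,-10,-20,-24,-28): 
  r=np.radians(a); print(a);to(*(c+141*np.array([np.cos(r),np.sin(r)])),31)"
```

```text
10
3.3 [672.7 -10.4  33.6] 0.1146712062283093 [ 0.59 -0.56 -0.7 ] xang 170.6 down [ 0. -0. -1.]
dp cm [-1.21  0.26  2.65]
0
3.3 [672.7 -10.4  33.6] 0.1146712062283093 [ 0.59 -0.56 -0.7 ] xang 170.6 down [ 0. -0. -1.]
dp cm [-1.83  0.26  5.03]
-10
3.3 [672.7 -10.4  33.6] 0.1146712062283093 [ 0.59 -0.56 -0.7 ] xang 170.6 down [ 0. -0. -1.]
dp cm [-2.01  0.26  7.48]
-20
3.3 [672.7 -10.4  33.6] 0.1146712062283093 [ 0.59 -0.56 -0.7 ] xang 170.6 down [ 0. -0. -1.]
dp cm [-1.77  0.26  9.93]
-24
3.3 [672.7 -10.4  33.6] 0.1146712062283093 [ 0.59 -0.56 -0.7 ] xang 170.6 down [ 0. -0. -1.]
dp cm [-1.56  0.26 10.89]
-28
3.3 [672.7 -10.4  33.6] 0.1146712062283093 [ 0.59 -0.56 -0.7 ] xang 170.6 down [ 0. -0. -1.]
dp cm [-1.28  0.26 11.83]
```

View pics/side2.png

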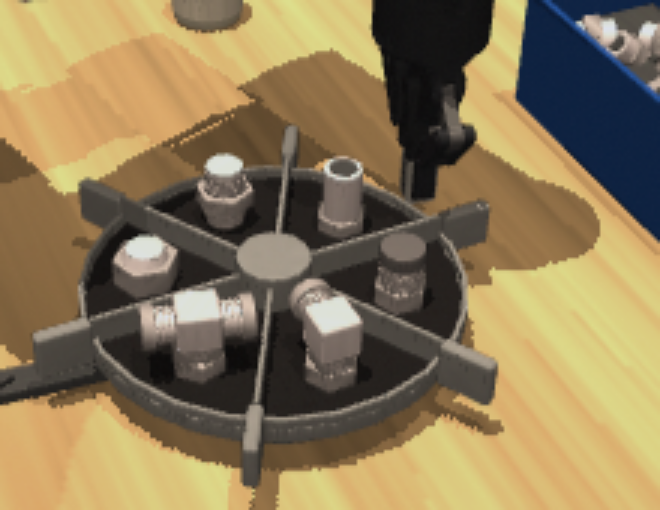

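View pics/top2.png

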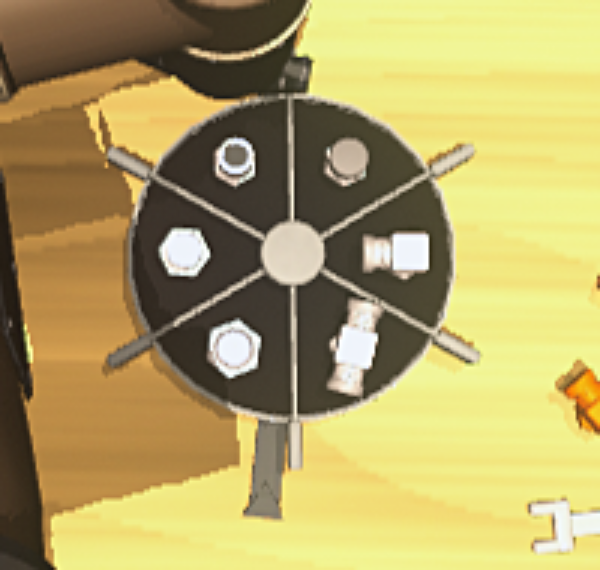

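Call:
arm_command([
  {"dp": [-0.3,0,0.7],"rotation": [0,0,0]},
  {"dp": [-0.7,0,1.5],"rotation": [0,0,0]},
  {"dp": [-1.0,0,2.2],"rotation": [0,0,0]},
  {"dp": [-1.3,0,2.9],"rotation": [0,0,0]},
  {"dp": [-1.5,0,3.6],"rotation": [0,0,0]},
  {"dp": [-1.7,0,4.4],"rotation": [0,0,0]},
  {"dp": [-1.85,0,5.2],"rotation": [0,0,0]},
  {"dp": [-1.95,0,6.0],"rotation": [0,0,0]},
  {"dp": [-2.0,0,6.7],"rotation": [0,0,0]},
  {"dp": [-2.0,0,7.4],"rotation": [0,0,0]},
])

```text
clock: 4.3
position: [680.0, -87.3, 33.2]
eef_rot: [-0.176, -2.136, 2.136]
ft_force: [-0.3, 1.1, 0.1]
finger_gap: -0.0
```

```bash
python3 -c "
from h import *
for n,b in (('top',(170,360,230,430)),('side',(180,350,220,440))): im=vision.capture(n);cv2.imwrite('pics/%s3.png'%n,cv2.resize(im[b[0]:b[1],b[2]:b[3]],None,fx=3,fy=3))
c=np.array([541.5,-63])
for a in (-15,-20,-25,-30): 
  r=np.radians(a); print(a);to(*(c+141*np.array([np.cos(r),np.sin(r)])),31)"
```

```text
-15
4.4 [679.9 -87.8  33.3] -0.45153751616387033 [0.18 0.53 0.37] xang 170.5 down [-0. -0. -1.]
dp cm [0.02 0.23 1.19]
-20
4.4 [679.9 -87.8  33.3] -0.45153751616387033 [0.18 0.53 0.37] xang 170.5 down [-0. -0. -1.]
dp cm [0.19 0.23 2.41]
-25
4.4 [679.9 -87.8  33.3] -0.45153751616387033 [0.18 0.53 0.37] xang 170.5 down [-0. -0. -1.]
dp cm [0.47 0.23 3.61]
-30
4.4 [679.9 -87.8  33.3] -0.45153751616387033 [0.18 0.53 0.37] xang 170.5 down [-0. -0. -1.]
dp cm [0.85 0.23 4.78]
```

View pics/top3.png

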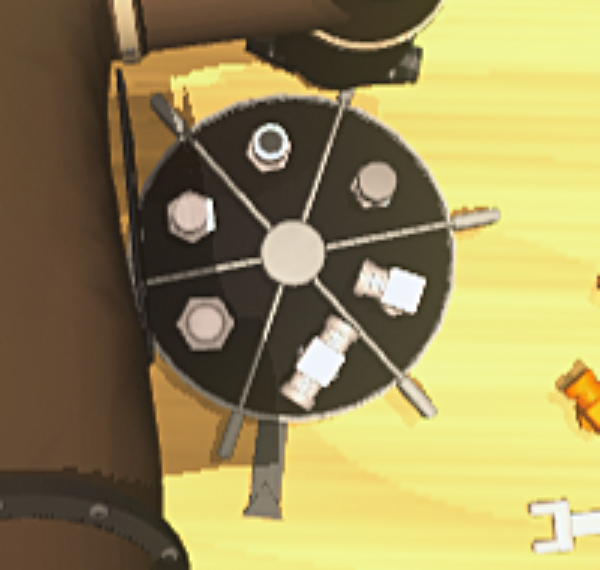

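View pics/side3.png

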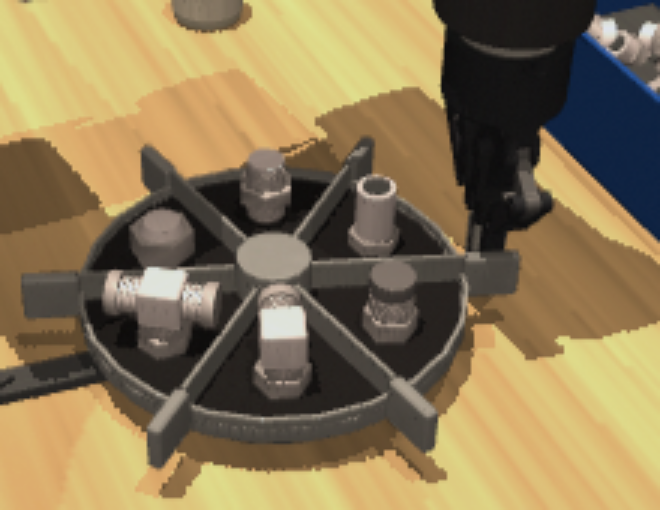

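```bash
python3 -c "
from h import *
t=lambda u,v,z:ray('top',230+u/3,170+v/3,z)[:2]
c=t(293,253,64);print(c)
for n,u,v,z in (('tee',322,361,84),('ptr',264,503,12),('tab',435,414,56),('tab',495,214,56),('tab',225,456,56)):
  p=t(u,v,z)-c;print(n,np.hypot(*p),np.degrees(np.arctan2(p[1],p[0])))"
```

```text
[541.15701894 -62.82772816]
tee 80.83248400981101 -164.97676929528
ptr 182.72911643303965 174.99088461556758
tab 154.5539848429661 -137.25700053002953
tab 151.5788820423219 -77.47743230106948
tab 153.91201842885386 162.61128688909852
```

Call:
arm_command([
  {"dp": [0,0,0.5],"rotation": [0,0,0]},
  {"dp": [0.02,0,1.2],"rotation": [0,0,0]},
  {"dp": [0.1,0,1.9],"rotation": [0,0,0]},
  {"dp": [0.2,0,2.5],"rotation": [0,0,0]},
  {"dp": [0.35,0,3.1],"rotation": [0,0,0]},
  {"dp": [0.5,0,3.7],"rotation": [0,0,0]},
  {"dp": [0.65,0,4.2],"rotation": [0,0,0]},
  {"dp": [0.75,0,4.5],"rotation": [0,0,0]},
  {"dp": [0.85,0,4.75],"rotation": [0,0,0]},
  {"dp": [0.85,0,4.8],"rotation": [0,0,0]},
])

```text
clock: 5.4
position: [663.6, -133.0, 33.3]
eef_rot: [-0.176, -2.135, 2.136]
ft_force: [0.2, -0.3, 0.3]
finger_gap: 0.2
```

```bash
python3 -c "
from h import *
for n,b in (('top',(170,360,230,430)),('side',(180,350,220,440))): im=vision.capture(n);cv2.imwrite('pics/%s4.png'%n,cv2.resize(im[b[0]:b[1],b[2]:b[3]],None,fx=3,fy=3))
c=np.array([541.5,-63])
for a in (-30,-25,-20): 
  r=np.radians(a); print(a);to(*(c+143*np.array([np.cos(r),np.sin(r)])),31)"
```

```text
-30
5.5 [ 663.9 -132.8   33.4] 0.08994026207519555 [ 0.26 -0.55 -0.6 ] xang 170.6 down [ 0. -0. -1.]
dp cm [-0.17  0.24  0.14]
-25
5.5 [ 663.9 -132.8   33.4] 0.08994026207519555 [ 0.26 -0.55 -0.6 ] xang 170.6 down [ 0. -0. -1.]
dp cm [-0.56  0.24 -1.04]
-20
5.5 [ 663.9 -132.8   33.4] 0.08994026207519555 [ 0.26 -0.55 -0.6 ] xang 170.6 down [ 0. -0. -1.]
dp cm [-0.84  0.24 -2.26]
```

View pics/top4.png

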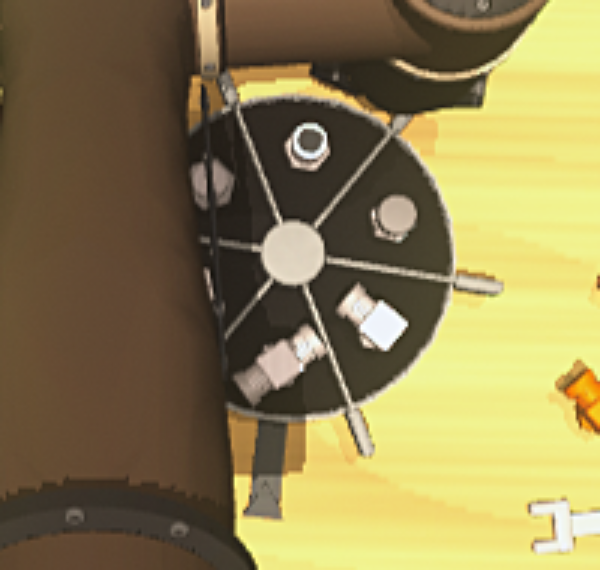

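View pics/side4.png

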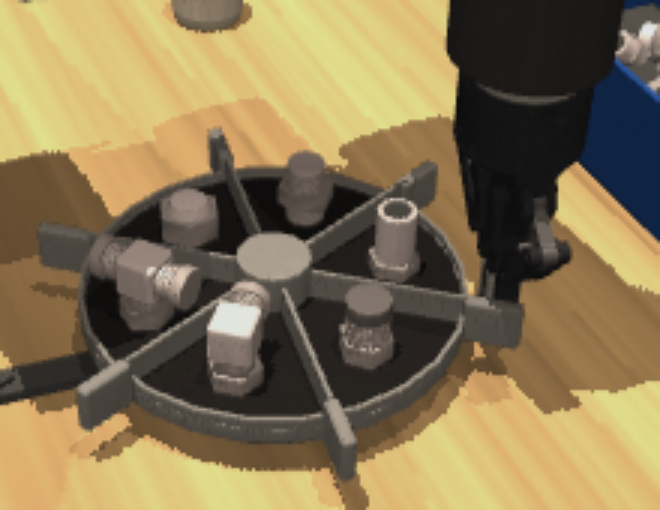

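```bash
python3 -c "
from h import *
t=lambda u,v,z:ray('top',230+u/3,170+v/3,z)[:2]
c=t(293,253,64);print(c)
for n,u,v,z in (('tee',280,365,84),('ptr',264,503,12),('bar',268,460,8),('tab',367,453,56),('tab',500,288,56)):
  p=t(u,v,z)-c;print(n,np.hypot(*p),np.degrees(np.arctan2(p[1],p[0])))"
```

```text
[541.15701894 -62.82772816]
tee 82.03012341255064 173.8971274293188
ptr 182.72911643303965 174.99088461556758
bar 151.14746503598502 174.8900638949207
tab 153.09600513457985 -158.495441985251
tab 153.21655275881773 -98.01553377176691
```

The tee is at 173.9° and the pointer at 174.9°, about 1.4 mm off the line. Next I back off tangentially, then rise.

Call:
arm_command([
  {"dp": [-0.3,0,-0.6],"rotation": [0,0,0]},
  {"dp": [-0.6,0,-1.2],"rotation": [0,0,0]},
  {"dp": [-0.9,0,-2.2],"rotation": [0,0,0]},
  {"dp": [-0.9,-2,-2.2],"rotation": [0,0,0]},
  {"dp": [-0.9,-5,-2.2],"rotation": [0,0,0]},
  {"dp": [-0.9,-9,-2.2],"rotation": [0,0,0]},
  {"dp": [-0.9,-13,-2.2],"rotation": [0,0,0]},
  {"dp": [-0.9,-17,-2.2],"rotation": [0,0,0]},
  {"dp": [-0.9,-20,-2.2],"rotation": [0,0,0]},
  {"dp": [-0.9,-20,-2.2],"rotation": [0,0,0]},
])

```text
clock: 6.5
position: [679.0, -111.8, 239.4]
eef_rot: [-0.185, -2.141, 2.14]
ft_force: [0.8, 0.3, -0.2]
finger_gap: 0.2
```

Call:
arm_command([
  {"dp": [2,0,-3],"rotation": [0,0,0]},
  {"dp": [4,0,-6],"rotation": [0,0,0]},
  {"dp": [6,0,-9],"rotation": [0,0,0]},
  {"dp": [8,0,-12],"rotation": [0,0,0]},
  {"dp": [10,0,-15],"rotation": [0,0,0]},
  {"dp": [12,0,-18],"rotation": [0,0,0]},
  {"dp": [14,0,-21],"rotation": [0,0,0]},
  {"dp": [16,0,-24],"rotation": [0,0,0]},
  {"dp": [18,0,-27],"rotation": [0,0,0]},
  {"dp": [20,0,-30],"rotation": [0,0,0]},
])

```text
clock: 7.5
position: [527.1, 218.2, 233.2]
eef_rot: [-0.175, -2.136, 2.136]
ft_force: [0.3, 1.3, -0.3]
finger_gap: 0.0
```

```bash
python3 -c "
from h import *
for n,b in (('top',(170,360,230,430)),('side',(180,350,220,440))): im=vision.capture(n);cv2.imwrite('pics/%s5.png'%n,cv2.resize(im[b[0]:b[1],b[2]:b[3]],None,fx=3,fy=3));cv2.imwrite('pics/%s5f.png'%n,im)
to(500,200,230)"
```

```text
7.6 [526.5 220.1 233.1] 0.1594462358891934 [-0.28 -0.51  0.07] xang 170.8 down [-0.     0.001 -1.   ]
dp cm [2.3  0.31 2.4 ]
```

View pics/top5.png

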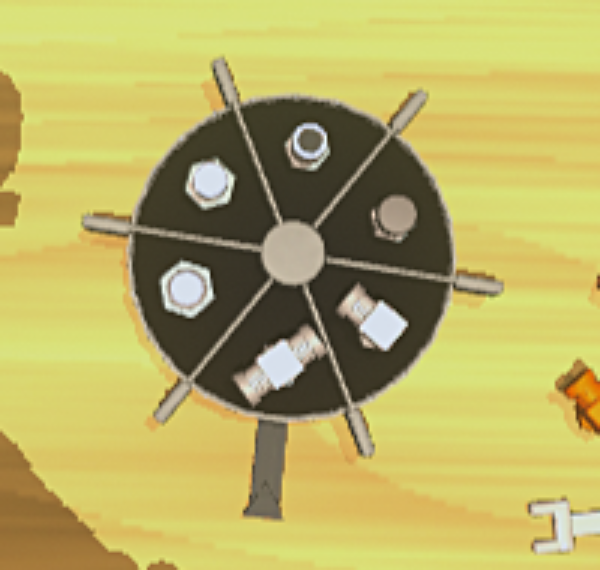

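View pics/side5f.png

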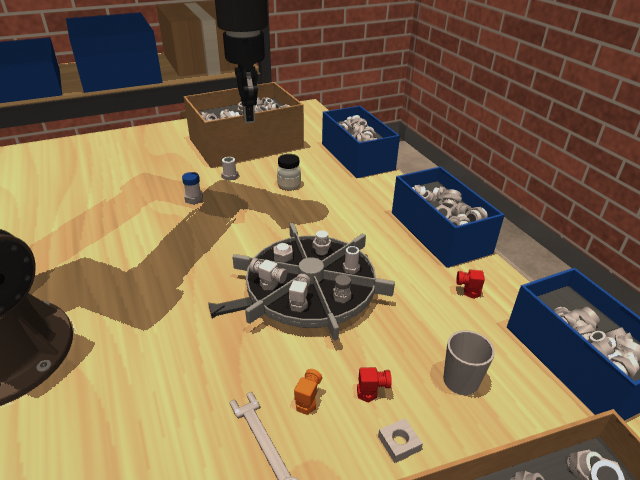

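The tee's top is at (281,364) in the top crop and the pointer tip at (264,503), which agrees with the earlier measurement. All six fittings are upright, the other things on the bench are where they were, and the arm is clear.

```bash
python3 -c "
from h import *
t=lambda u,v,z:ray('top',230+u/3,170+v/3,z)[:2]
c=t(293,253,64);f=t(264,503,12)-c;f/=np.hypot(*f);p=t(281,364,84)-c;print('along',p@f,'lat',p[0]*f[1]-p[1]*f[0])
print(job.sign_off())"
```

```text
along 81.23729029301387 lat 0.9367795517657642
the job is handed in; nothing more can be done
None
```

I pushed the carousel about 40° clockwise with the closed fingertips against the far rim tab. I then backed off, lifted clear and handed the job in. Sign-off gives no verdict, so these are my own checks.

- **Tee position:** in the last top view the tee stands about 81 mm in front of the axis and about 1 mm off the pointer's line. The limit is 13 mm.
- **At rest:** the tee was in the same place, within about 1 mm, before and after I backed off and lifted.
- **Fittings:** all six are upright in their bays, and the fingers stayed outside the disc throughout.
- **Other things on the bench:** they look unmoved in the pictures, though I did not measure them.
- **Camera disagreement:** before the push, the side and top cameras differed by about 4–5 mm on the hub and tee positions. I relied on the top view. The gap is well inside the tolerance.

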